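# Load the two-tier compression-set fixture

### The job

Load the compression-set fixture: lay the yellow rubber disc on its steel base, centred in the scribed circle between the two studs; fit the bright steel plate (wide holes) over both studs so that it lies flat on the disc; centre the blue disc in that plate's circle; and close the stack with the black plate (narrow holes), again over both studs and flat. Set every part down gently in that order, without dropping it, and leave the fixture ready for its nuts, which are run down later. Do not disturb the green and red discs or the instruments lying around.

Things in the scene. Friction and masses are not known exactly. Their poses are not given: they have to be found in the camera images.
- fixture: Fixed steel base plate, 80 (x) x 190 (y) mm, top face 14 mm above the origin (centre of underside, on the table), with a scribed 54 mm circle. Upright studs at y = -58 and +58 mm, stepped; above the top face: 24 mm brass collar to 12 mm, 15 mm diameter to 34 mm, 8 mm thread with pointed end to 66 mm. The discs are thicker than the tiers: loaded, the plates rest on the discs, clear of the steps.
- middle_plate: Middle pressure plate, bright bare steel, 62 (x) x 150 (y) x 10 (z) mm, about 0.5 kg, lying flat; two through holes of 19 mm diameter at y = -58 and +58 mm, and a scribed 54 mm circle round the middle of its upper face. Origin at the centre of its underside, y along its length; grasp across the 62 mm width. Either way round fits.
- top_plate: Top pressure plate, black steel, 62 (x) x 150 (y) x 10 (z) mm, about 0.5 kg, lying flat; two through holes of 12 mm diameter at y = -58 and +58 mm (too narrow for the studs' 15 mm middle part), and a light 54 mm circle. Origin at the centre of its underside, y along its length; grasp across the 62 mm width. Either way round fits.
- yellow_disc: Yellow rubber disc, 40 mm diameter, 16 mm high, 40 g, stiff; origin at the centre of its underside, z up. Goes on the fixture's base.
- blue_disc: Blue rubber disc, 40 mm diameter, 16 mm high, 40 g, stiff; origin at the centre of its underside, z up. Goes between the two plates.
- green_disc: Green rubber disc of the same size, not for this run: leave it.
- red_disc: Red rubber disc of the same size, not for this run: leave it.
- thickness_gauge: Black hand-held thickness gauge with red keys, 127 (x) x 68 (y) x 29 mm, lying between robot and fixture: leave it. Origin at the centre of its underside.
- durometer: Round dial hardness tester with a grey foot, 98 (x) x 59 (y) x 25 mm, lying on its back in front of the fixture: leave it. Origin at the centre of its underside.
- step_wedge: Small steel step block, 20 (x) x 80 (y) x 22 mm, lying at the right: leave it. Origin at the centre of its underside.
Things that resemble listed ones, but are neither listed nor needed, are in the scene too. Of the things like the yellow_disc, leave any that is orange or purple; of the rest the smaller one is meant.

How it is judged:
On the way, in this order (a step that is already met when the one before it is completed fails the run):
1. the yellow disc lies on the base, centred in the scribed circle (horizontal distance between yellow_disc and fixture below 0.008 m and z of yellow_disc in the frame of fixture between 0.011 and 0.017 m and angle between yellow_disc's own z axis and vertical below 0.06 rad), for 0.2 s.
2. the bright plate lies over both studs, flat on the yellow disc (all of step 1 and horizontal distance between middle_plate and fixture below 0.006 m and z of middle_plate in the frame of fixture between 0.027 and 0.033 m and angle between middle_plate's own z axis and vertical below 0.05 rad and angle between the y axis of middle_plate and the y axis of fixture, either way round below 0.1 rad), for 0.2 s.
3. the blue disc lies centred on the bright plate (all of step 2 and horizontal distance between blue_disc and fixture below 0.008 m and z of blue_disc in the frame of fixture between 0.037 and 0.043 m and angle between blue_disc's own z axis and vertical below 0.06 rad), for 0.2 s.
4. the black plate lies over both studs, flat on the blue disc (all of step 3 and horizontal distance between top_plate and fixture below 0.006 m and z of top_plate in the frame of fixture between 0.053 and 0.059 m and angle between top_plate's own z axis and vertical below 0.05 rad and angle between the y axis of top_plate and the y axis of fixture, either way round below 0.1 rad), for 0.2 s.
At the end, for the whole second after the job is handed in: From below: yellow disc, bright plate, blue disc, black plate. Discs within 8 mm of the fixture's axis; plates over both studs, within 6 mm and 0.1 rad of it, flat within 0.05 rad; heights within 3 mm of resting on one another; released and at rest (all of step 4 and linear speed of each of yellow_disc, middle_plate, blue_disc, top_plate below 0.01 m/s); the robot touches nothing.
It fails at once if a part is dropped onto its place (falls faster than 0.5 m/s between the studs) ((linear speed of yellow_disc above 0.5 m/s and horizontal distance between yellow_disc and fixture below 0.03 m and z of yellow_disc in the frame of fixture below 0.055 m) or (linear speed of middle_plate above 0.5 m/s and horizontal distance between middle_plate and fixture below 0.03 m and z of middle_plate in the frame of fixture below 0.075 m) or (linear speed of blue_disc above 0.5 m/s and horizontal distance between blue_disc and fixture below 0.03 m and z of blue_disc in the frame of fixture below 0.075 m) or (linear speed of top_plate above 0.5 m/s and horizontal distance between top_plate and fixture below 0.03 m and z of top_plate in the frame of fixture below 0.078 m)).
It fails at once if the green or the red disc is shifted by more than 15 mm (distance of any of green_disc, red_disc from where it was at the start of the episode above 0.015 m).
It fails at once if the thickness gauge, the dial tester or the step block is shifted by more than 15 mm (distance of any of thickness_gauge, durometer, step_wedge from where it was at the start of the episode above 0.015 m).
It also fails if it takes over 125 s, if anything falls off the work surface, if the arm or the gripper's body presses on something with over 40 N, if the wrist force passes 120 N, or if a joint passes its speed limit or range.

### The arm

A 7-joint arm with a two-finger parallel gripper is mounted at the origin on a cart in front of the work surface, level with it; the furniture and walls round the work are solid. World frame = base frame: x ahead of the robot, y to its left, z up, the work surface at z = 0. Lengths are in m, angles in rad, forces in N, time in s.
With the tool pointing down it reaches from about 0.35 to 0.9 m from the base axis. Payload 7.2 kg.
Tool frame: the origin (TCP) lies on the centre line of the jaws, within the pads' length; the fingertips stand 8 mm ahead of it and the grasp point (between the pads) lies 11 mm behind it; z points along the fingers, y is the line along which they close (so a half turn about z gives the same grasp; the last joint's range is limited). The gripper opens to 88 mm and grips with 3 to 60 N. Pads are 20 mm wide; open, the fingers measure 115 mm over their backs; the gripper's body (75 mm by 178 mm) begins 61 mm behind the grasp point.
Start: joints at [1.215, 0.411, -0.013, 1.596, 0.006, 1.134, -0.082], TCP at [0.177, -0.599, 0.231] pointing down, gripper open.
Joint ranges: [-2.95, 2.95], [-0.29, 1.99], [-1.47, 1.44], [0.14, 2.54], [-1.03, 4.17], [0.13, 1.85], [-2.86, 2.86]. Speed limits (rad/s): [2.39, 2.39, 3.01, 3.01, 3.14, 3.14, 3.14].

### API

Orientations are given as a unit quaternion [x, y, z, w].
In Python, from plant import * gives the robot as it stands.
- The arm moves only by the tool apply_moves, never from a script. Its argument "steps" is a list of rows, each an object with "delta_pos": the shift along the tool's x, y, z in mm, a list of three; "turn": the turn about the tool's z in degrees. In form: [{"delta_pos": [tx, ty, tz], "turn": turn}, ...]. A call has 1 to 12 rows; each row is the pose to reach, as a shift and turn from the pose commanded when the call began, along the tool's axes at that moment; what a row does not reach only later rows make up. A row lasts 1/8 s, in which the tool goes at most 62.5 mm and 10.7 degrees, less where a joint would pass 70% of its speed; a pose out of reach is approached as far as the arm can. A call with a gripper value outside its range is refused whole. "gripper" is the finger opening in mm, from 0 to 87.8, set as the call begins (left out, the last holds). The fingers move at their own pace and stop on an object; the grip force is fixed at half the most. Time passes only in rows, so rows that repeat a pose let the fingers close. It gives the time, the measured TCP pose, the force, the opening and the grip force at its end, in the units of the state.
- observe(): the state, without advancing time (a new reading comes with each control period).
- read_camera(name): name is "scene" or "top"; returns a dict with "pixels" (480x640x3 uint8, red, green, blue), "z_map" (480x640 float32, m along the optical axis (not along the pixel's ray), 0 where there is no reading), "vfov" (degrees; the focal length in pixels is half the picture's height over the tangent of half this angle, whatever the lens; pixels are square), "cx", "cy" (the principal point, pixels), "T" (4x4, takes a point from camera to world coordinates). Camera axes: x right, y down, z forward; pixel columns grow to the right and rows downward; lengths in m; the calibration is good to about 2 mm. A picture is of the moment at which its call begins.
- job_done(): hands the job in; it is judged then, once.
The state is a dict: "clock": time; "joint_positions": joint angles; "qvel": joint speeds; "joint_efforts": joint torques, N m; "tool_pos": TCP position; "orientation": TCP orientation; "wrist_force": force on the tool from outside, world axes, zero at the start; "wrist_torque": the same for the moment, N m; "finger_gap": finger opening in m; "gripper_force": force on a finger pad.
Only numpy, scipy, OpenCV 4.12 (cv2) and the standard library are available. Lean on these libraries where they do the work, as an engineer would, in place of code of your own. Each camera call takes 0.05 s, during which the arm holds its last target. There are 200 camera calls.

## Working session

There is one attempt and no reset: what is moved stays moved. The work goes in short steps, Python scripts to look and compute and a tool call to move; the robot and the scene stay as the last step left them, time stands still between calls to the robot, and variables do not carry over. Pictures are saved under pics/ and viewed, at most 14 in all, crops included, and the job is handed in when it is done.

Besides the shell and the picture viewer there is one more tool, called after "Emit:" in YAML: its name, and indented under it one key for each argument. apply_moves: Moves the arm, as the interface text tells. Its arguments: {"type":"object","properties":{"steps":{"type":"array","items":{"type":"object","properties":{"delta_pos":{"type":"array","items":{"type":"number"}},"turn":{"type":"number"}}}},"gripper":{"type":"number"}},"required":["steps"]}

```bash
mkdir -p pics; ls; cat > h.py <<'E'
from plant import *
import numpy as np, cv2
def cam(n):
    c=read_camera(n); c['f']=240/np.tan(np.radians(c['vfov'])/2); return c
def pts(c):
    z=c['z_map']; v,u=np.mgrid[0:480,0:640]
    P=np.stack([(u-c['cx'])*z/c['f'],(v-c['cy'])*z/c['f'],z],-1)
    W=P@c['T'][:3,:3].T+c['T'][:3,3]; W[z==0]=np.nan; return W
E
python3 - <<'E'
from h import *
print(observe())
for n in('scene','top'):
    c=cam(n); cv2.imwrite(f'pics/{n}0.png',c['pixels'][:,:,::-1]); print(n,c['vfov'],c['cx'],c['cy'],c['T'].round(3).tolist())
    np.savez(f'{n}0.npz',**c)
E
```

```text
pics
{'clock': 0.0, 'joint_positions': array([ 1.21480086,  0.41192154, -0.01275074,  1.59702364,  0.00560805,
        1.13431451, -0.0822269 ]), 'qvel': array([ 1.42914792e-03,  4.67011574e-04, -2.59847685e-05, -5.95353555e-04,
       -1.85046899e-03, -1.98315799e-04,  6.17668210e-05]), 'joint_efforts': array([-6.11781361e-04, -5.87945724e+01,  6.41613398e-01, -2.91074663e+01,
       -5.37419622e-02,  1.82845036e-02,  1.57611157e-04]), 'tool_pos': array([ 0.17723921, -0.59882808,  0.22980374]), 'orientation': array([ 9.89661625e-01,  1.43419673e-01, -1.69943366e-04, -7.97767079e-04]), 'wrist_force': array([0.06701309, 0.35049339, 0.06903893]), 'wrist_torque': array([-0.00459213, -0.00598848,  0.04829341]), 'gripper_force': 0.0, 'finger_gap': 0.0877108730928443}
scene 44.341334602938595 323.76660402627044 240.55425588713322 [[0.73, -0.351, 0.586, -0.21], [-0.683, -0.367, 0.632, -0.843], [-0.007, -0.862, -0.508, 0.679], [0.0, 0.0, 0.0, 1.0]]
top 52.82943788818562 325.42189246312887 240.60681000861936 [[0.005, -0.981, 0.194, 0.339], [-1.0, -0.003, 0.009, -0.042], [-0.009, -0.194, -0.981, 1.05], [0.0, 0.0, 0.0, 1.0]]
```

View pics/scene0.png

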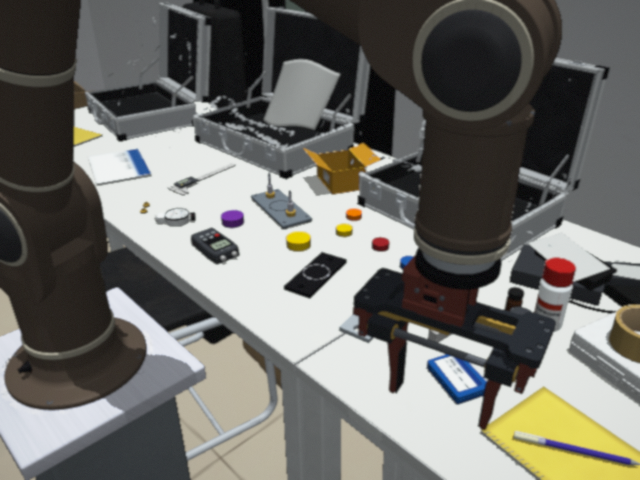

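View pics/top0.png

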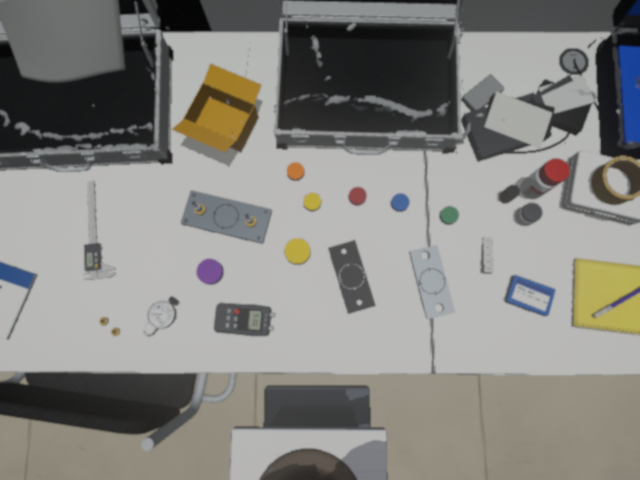

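The top view shows four yellow-disc lookalikes: small yellow (312,202), large yellow (297,251), orange (295,171) and purple (210,271). Orange and purple are excluded, and of the two yellows the smaller one, at (312,202), is meant. The fixture is at (226,216), the black plate at (352,276), the bright plate at (432,282) and the blue disc at (400,202).

```bash
cat > m.py <<'E'
from h import *
def load(n):
    d=np.load(n+'0.npz'); return {k:d[k] for k in d}
def proj(c,p):
    q=(np.asarray(p)-c['T'][:3,3])@c['T'][:3,:3]; return q[...,:2]/q[...,2:]*c['f']+[c['cx'],c['cy']]
E
python3 - <<'E'
from m import *
t=load('top'); s=load('scene'); W=pts(t)
im=t['pixels'][:,:,::-1].copy()
cr=cv2.resize(im[150:340,170:480],None,fx=2.5,fy=2.5,interpolation=cv2.INTER_CUBIC); cv2.imwrite('pics/crop.png',cr)
# table plane
reg=(np.abs(W[...,0]-.5)<.2)&(np.abs(W[...,1])<.5)&(np.abs(W[...,2])<.008)
A=np.c_[W[reg][:,:2],np.ones(reg.sum())]; print('plane',np.linalg.lstsq(A,W[reg][:,2],rcond=None)[0], W[reg][:,2].std())
def win(u,v,r): m=np.zeros((480,640),bool); m[v-r:v+r,u-r:u+r]=1; return m
hsv=cv2.cvtColor(t['pixels'],cv2.COLOR_RGB2HSV)
hs=cv2.cvtColor(s['pixels'],cv2.COLOR_RGB2HSV); Ws=pts(s)
for n,(u,v) in dict(yellow=(312,202),bigy=(297,251),red=(357,196),blue=(400,202),green=(449,215),orange=(295,171)).items():
    m=win(u,v,20)&(hsv[...,1]>110); P=W[m&(W[...,2]>.008)]
    (x,y),r=cv2.minEnclosingCircle(P[:,:2].astype(np.float32))
    zt=np.median(P[:,2]); print(n,m.sum(),P.mean(0).round(4),'circ',round(x,4),round(y,4),round(r,4),'z',zt.round(4))
    c=np.array([x,y,zt]); us,vs=proj(s,c).round().astype(int)
    if 0<us<640 and 0<vs<480:
        m=win(us,vs,18)&(hs[...,1]>110)&(Ws[...,2]>.012); Q=Ws[m]
        print('   scene',us,vs,m.sum(),Q.mean(0).round(4) if len(Q) else '')
for n,(u,v,r) in dict(fix=(226,216,55),black=(352,276,45),bright=(432,282,45)).items():
    m=win(u,v,r)&(W[...,2]>.006)&(W[...,2]<.03); P=W[m]
    lab=cv2.connectedComponents(m.astype(np.uint8))[1]; k=np.bincount(lab[lab>0]).argmax(); P=W[lab==k]
    q=cv2.minAreaRect((P[:,:2]*1000).astype(np.float32)); print(n,len(P),q,np.median(P[:,2]).round(4))
m=win(226,216,55)&(W[...,2]>.03); lab=cv2.connectedComponents(m.astype(np.uint8))[1]
for k in range(1,lab.max()+1): P=W[lab==k]; print('stud',len(P),P.mean(0).round(4),P.max(0).round(4),np.argwhere(lab==k).mean(0))
E
```

```text
plane [0.00118443 0.00068733 0.00080653] 0.0020287451764510584
yellow 217 [ 0.6311 -0.0019  0.0173] circ 0.6317 -0.0016 0.0194 z 0.0175
   scene 343 226 229 [0.6601 0.0098 0.016 ]
bigy 483 [0.5184 0.0286 0.024 ] circ 0.5186 0.0284 0.0272 z 0.0239
   scene 298 236 326 [0.5122 0.0196 0.0214]
red 170 [ 0.6448 -0.1023  0.0173] circ 0.6452 -0.1022 0.0173 z 0.0173
   scene 379 240 127 [ 0.6404 -0.1087  0.0158]
blue 186 [ 0.6302 -0.1963  0.0175] circ 0.6304 -0.1963 0.0177 z 0.0176
   scene 408 259 288 [ 0.2597 -0.4841  0.3012]
green 0 [nan nan nan] circ 0.0 0.0 0.0 z nan
orange 215 [0.7017 0.0362 0.0174] circ 0.7023 0.0367 0.019 z 0.0173
   scene 353 211 178 [0.673  0.0177 0.0161]
fix 2896 ((598.0071411132812, 188.3228302001953), (191.3105010986328, 81.37911224365234), 76.09109497070312) 0.0156
black 1932 ((466.7406005859375, -88.52889251708984), (150.6041259765625, 62.05052947998047), 16.727527618408203) 0.0113
bright 1912 ((456.34814453125, -260.9771728515625), (150.00799560546875, 64.77423858642578), 12.559148788452148) 0.0112
stud 73 [0.6092 0.2421 0.0541] [0.618  0.2499 0.0861] [206.16438356 196.91780822]
stud 64 [0.5822 0.1299 0.0541] [0.594  0.14   0.0814] [218.609375 248.921875]
stud 1 [0.5917 0.1231 0.0303] [0.5917 0.1231 0.0303] [217. 254.]
stud 1 [0.5759 0.1377 0.0309] [0.5759 0.1377 0.0309] [224. 247.]
  return _methods._mean(a, axis=axis, dtype=dtype,
  ret = ret.dtype.type(ret / rcount)
<stdin>:14: RuntimeWarning: Mean of empty slice.
  ret = um.true_divide(
<stdin>:15: RuntimeWarning: invalid value encountered in cast
```

View pics/crop.png

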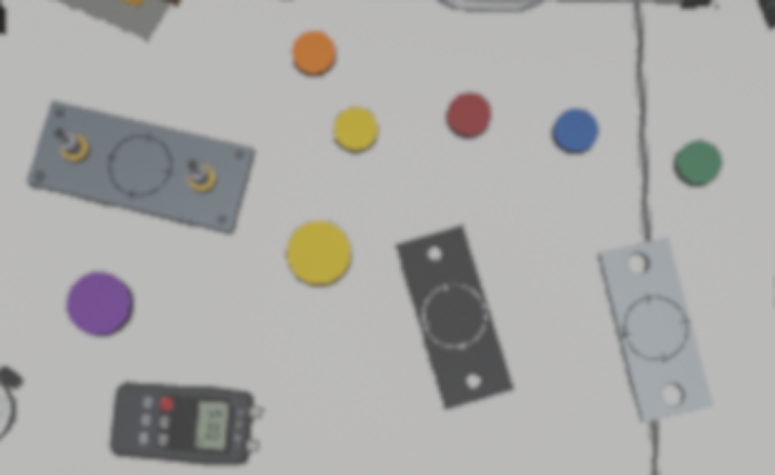

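The enlarged crop confirms it: the small yellow disc is at crop (355,128), next to the larger yellow one at (318,252). The bright plate with wide holes is at (655,328) and the black plate with narrow holes at (453,317). Next I'll refine the poses with projected circles in both views.

```bash
cat >> m.py <<'E'
from scipy.optimize import minimize
a=np.linspace(0,2*np.pi,180,endpoint=False)
def ring(c,g,x,y,z,r):
    p=proj(c,np.c_[x+r*np.cos(a),y+r*np.sin(a),np.full(180,z)]).astype(np.float32)
    return cv2.remap(g,p[:,0].reshape(1,-1),p[:,1].reshape(1,-1),cv2.INTER_CUBIC)[0]
def fitc(c,ch,x,y,z,r,kind,rng=.006):
    """kind 'line': |ring-neighbours|; 'edge': |outside-inside|"""
    g=(c['pixels'].astype(np.float32)@np.array(ch,np.float32))
    def cost(q):
        R=lambda k:ring(c,g,q[0],q[1],z,k)
        if kind=='line': return -abs(np.mean(R(r)-.5*R(r-.004)-.5*R(r+.004)))
        return -abs(np.mean(R(r+.0025)-R(r-.0025)))
    G=[(cost((x+i,y+j)),x+i,y+j) for i in np.arange(-rng,rng+1e-9,.001) for j in np.arange(-rng,rng+1e-9,.001)]
    b=min(G); o=minimize(cost,b[1:],method='Nelder-Mead',options=dict(initial_simplex=[[b[1],b[2]],[b[1]+.001,b[2]],[b[1],b[2]+.001]]))
    return o.x.round(4),round(-o.fun,1)
E
python3 - <<'E'
from m import *
t=load('top'); s=load('scene'); L=[.33]*3
J=[('fix',L,.597,.187,.014,.027,'line'),('mid',L,.4563,-.261,.010,.027,'line'),('top',L,.4667,-.0885,.010,.027,'line'),
('yellow',[0,0,1],.6317,-.0016,.016,.02,'edge'),('blue',[1,0,0],.6304,-.1963,.016,.02,'edge'),('red',[0,.5,.5],.6452,-.102,.016,.02,'edge'),('bigy',[0,0,1],.5186,.0284,.0225,.0265,'edge')]
for j in J: print(j[0],'top',fitc(t,*j[1:]),'scene',fitc(s,*j[1:],rng=.01))
# plate hole / outline angle
W=pts(t)
for n,(u,v,r),lo in (('fix',(226,216,55),.011),('black',(352,276,45),.007),('bright',(432,282,45),.007)):
    m=np.zeros((480,640),bool); m[v-r:v+r,u-r:u+r]=1; m&=(W[...,2]>lo)&(W[...,2]<.025)
    P=W[m]; q=cv2.minAreaRect((P[:,:2]*1000).astype(np.float32)); print(n,q)
# holes of plates by line-ring search (edges) ; collar of studs
for n,ctr,th,z,r in (('fixcollar',(.597,.187),76.3,.026,.012),('black',(.4667,-.0885),16.7,.010,.006),('bright',(.4563,-.261),12.6,.010,.0095)):
    for sg in(-1,1):
        d=np.array([np.cos(np.radians(th)),np.sin(np.radians(th))])*.058*sg
        print(n,sg,fitc(t,L if n!='fixcollar' else [.5,0,-.5],ctr[0]+d[0],ctr[1]+d[1],z,r,'edge'))
E
```

```text
fix top (array([0.5984, 0.1888]), np.float64(12.6)) scene (array([0.5981, 0.1873]), np.float64(4.9))
mid top (array([ 0.4566, -0.2621]), np.float64(17.5)) scene (array([ 0.4495, -0.2529]), np.float64(9.3))
top top (array([ 0.4665, -0.0889]), np.float64(16.5)) scene (array([ 0.4655, -0.0906]), np.float64(24.3))
yellow top (array([ 0.6307, -0.0019]), np.float64(84.7)) scene (array([ 0.6279, -0.0073]), np.float64(84.6))
blue top (array([ 0.6298, -0.196 ]), np.float64(80.8)) scene (array([ 0.6281, -0.2016]), np.float64(44.2))
red top (array([ 0.6444, -0.1019]), np.float64(79.5)) scene (array([ 0.6412, -0.1079]), np.float64(78.8))
bigy top (array([0.5184, 0.0287]), np.float64(73.2)) scene (array([0.5166, 0.0244]), np.float64(83.1))
fix ((553.7303466796875, 197.94866943359375), (190.6272430419922, 171.27676391601562), 77.05487823486328)
black ((478.08795166015625, -86.45985412597656), (173.5163116455078, 166.171630859375), 16.535083770751953)
bright ((455.25408935546875, -241.67320251464844), (191.53701782226562, 122.09503936767578), 21.24276351928711)
fixcollar -1 (array([0.584 , 0.1315]), np.float64(23.6))
fixcollar 1 (array([0.6108, 0.2441]), np.float64(24.2))
black -1 (array([ 0.4105, -0.1046]), np.float64(78.6))
black 1 (array([ 0.5211, -0.0716]), np.float64(78.2))
bright -1 (array([ 0.3986, -0.2715]), np.float64(17.5))
bright 1 (array([ 0.5114, -0.2447]), np.float64(17.9))
```

```bash
cat > g.py <<'E'
import sys
from h import *
from scipy.spatial.transform import Rotation as R
def go(x,y,z,ang):
    s=observe(); r=R.from_quat(s['orientation']); d=r.inv().apply(np.array([x,y,z])-s['tool_pos'])*1000
    ty=r.as_matrix()[:,1]; cur=np.degrees(np.arctan2(ty[1],ty[0])); t=-((ang-cur+90)%180-90)
    print('t',round(s['clock'],2),'delta',d.round(1),'turn',round(t,1),'rows>=',round(max(np.linalg.norm(d)/62.5,abs(t)/10.7),1),'pos',s['tool_pos'].round(4),'cur',round(cur,1),'tilt',r.as_matrix()[:,2].round(3))
if len(sys.argv)>4: go(*map(float,sys.argv[1:5]))
E
python3 g.py .631 -.002 .12 -13.6
```

```text
t 0.1 delta [ 604.5 -443.4  110.5] turn -59.9 rows>= 12.1 pos [ 0.1772 -0.5989  0.2299] cur -73.5 tilt [-0.     0.001 -1.   ]
```

Emit:
apply_moves:
  steps:
    - {"delta_pos": [50,-37,9],"turn": -5}
    - {"delta_pos": [100,-74,18],"turn": -10}
    - {"delta_pos": [150,-111,27],"turn": -15}
    - {"delta_pos": [200,-148,37],"turn": -20}
    - {"delta_pos": [250,-185,46],"turn": -25}
    - {"delta_pos": [300,-222,55],"turn": -30}
    - {"delta_pos": [350,-258,64],"turn": -35}
    - {"delta_pos": [400,-295,73],"turn": -40}
    - {"delta_pos": [450,-332,82],"turn": -45}
    - {"delta_pos": [500,-369,91],"turn": -50}
    - {"delta_pos": [550,-406,100],"turn": -55}
    - {"delta_pos": [600,-440,110],"turn": -60}
  gripper: 60

```text
clock: 1.6
tool_pos: [0.6273, -0.0073, 0.1205]
orientation: [0.785, 0.62, -0.0, 0.0]
wrist_force: [0.2, -0.5, -0.0]
finger_gap: 0.0596
gripper_force: 0.0
```

```bash
python3 g.py .631 -.002 .011 -13.6; python3 - <<'E'
from m import *
t=cam('top'); cv2.imwrite('pics/t1.png',t['pixels'][100:400,150:550,::-1].repeat(2,0).repeat(2,1)); np.savez('t1.npz',**t)
E
```

```text
t 1.6 delta [  6.    2.4 109.5] turn 0.2 rows>= 1.8 pos [ 0.6273 -0.0073  0.1205] cur -13.4 tilt [-0. -0. -1.]
```

View pics/t1.png

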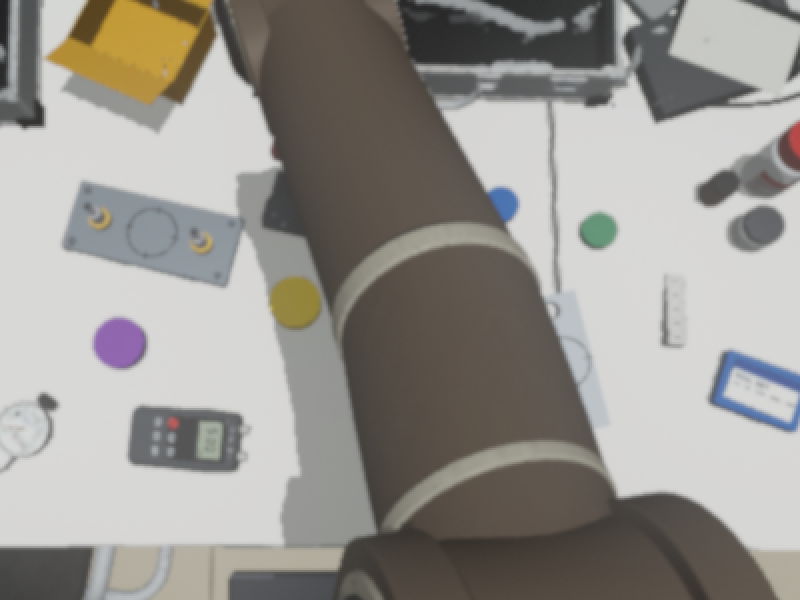

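The arm hides the gripper from the top view. The small part visible is at (290,210), and the big yellow disc at (295,302) is untouched. I'll go on by measured pose.

Emit:
apply_moves:
  steps:
    - {"delta_pos": [4,2,30]}
    - {"delta_pos": [4,2,70]}
    - {"delta_pos": [4,2,70]}
    - {"delta_pos": [4,2,70]}

```text
validation failed for argument at $.st...
```

```bash
python3 g.py .631 -.002 .011 -13.6; python3 - <<'E'
from m import *
t=cam('scene'); cv2.imwrite('pics/s1.png',cv2.resize(t['pixels'][150:350,200:480,::-1],None,fx=2.8,fy=2.8,interpolation=cv2.INTER_CUBIC))
E
```

```text
t 1.65 delta [ -4.7   1.5 108.2] turn 0.9 rows>= 1.7 pos [0.6305 0.0022 0.1192] cur -12.7 tilt [ 0.001  0.006 -1.   ]
```

View pics/s1.png

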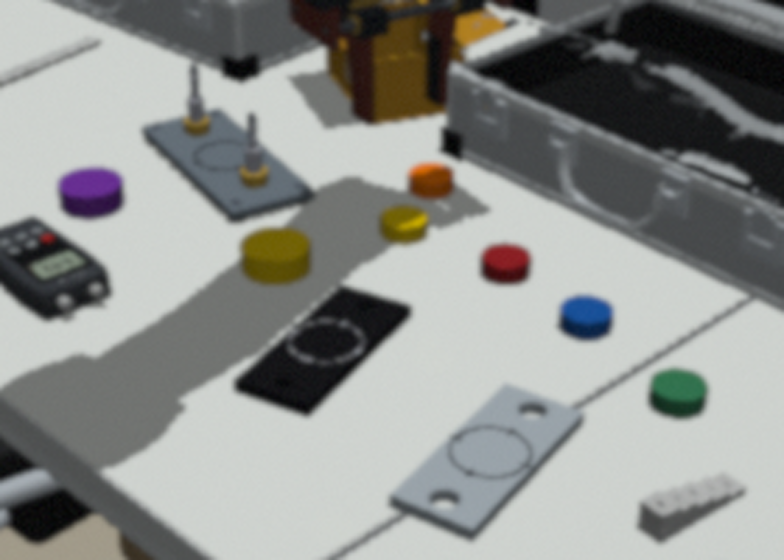

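The scene view shows all the parts clear: small yellow (403,222), black plate (325,345), bright plate (490,455). The refused call lacked "turn".

Emit:
apply_moves:
  steps:
    - {"delta_pos": [0,0,30],"turn": 0}
    - {"delta_pos": [0,0,70],"turn": 0}
    - {"delta_pos": [0,0,70],"turn": 0}
    - {"delta_pos": [0,0,70],"turn": 0}

```text
clock: 2.2
tool_pos: [0.6269, -0.0088, 0.052]
orientation: [0.785, 0.619, 0.0, 0.0]
wrist_force: [0.2, 0.6, 1.0]
finger_gap: 0.06
gripper_force: 0.0
```

```bash
python3 g.py .631 -.002 .011 -13.6; python3 - <<'E'
from m import *
t=cam('scene'); np.savez('s1.npz',**t); cv2.imwrite('pics/s2.png',cv2.resize(t['pixels'][130:300,260:460,::-1],None,fx=3.5,fy=3.5,interpolation=cv2.INTER_CUBIC))
L=[.33]*3
for n,z,x,y in(('mid',.01,.4566,-.262),('top',.01,.4665,-.0889),('fix',.014,.598,.188)): print(n,fitc(t,L,x,y,z,.027,'line',rng=.008))
E
```

```text
t 2.2 delta [ 7.5  2.4 41. ] turn 0.1 rows>= 0.7 pos [ 0.6269 -0.0088  0.052 ] cur -13.5 tilt [ 0.001  0.    -1.   ]
mid (array([ 0.4547, -0.2634]), np.float64(23.3))
top (array([ 0.4654, -0.0904]), np.float64(24.0))
fix (array([0.5981, 0.1865]), np.float64(4.4))
```

View pics/s2.png

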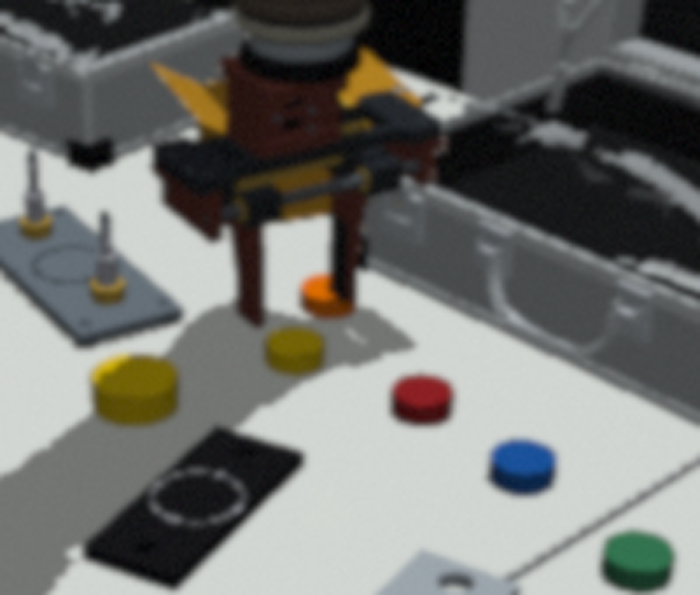

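The scene view shows the gripper over the small yellow disc (295,350), with about 7 mm still to correct along the tool's x. The scene camera reads about 1.5 mm off the top camera, so I use the mean of the two.

Emit:
apply_moves:
  steps:
    - {"delta_pos": [7,2,0],"turn": 0}
    - {"delta_pos": [7,2,0],"turn": 0}
    - {"delta_pos": [7,2,20],"turn": 0}
    - {"delta_pos": [7,2,40],"turn": 0}
    - {"delta_pos": [7,2,41],"turn": 0}
    - {"delta_pos": [7,2,41],"turn": 0}

```text
clock: 3.0
tool_pos: [0.6297, -0.0025, 0.0086]
orientation: [0.785, 0.619, -0.0, -0.0]
wrist_force: [0.4, -0.5, 1.1]
finger_gap: 0.0601
gripper_force: 0.2
```

```bash
python3 g.py .630 -.0027 .011 -13.6
```

```text
t 3.0 delta [-0.1  0.3 -2.4] turn 0.1 rows>= 0.0 pos [ 0.6297 -0.0025  0.0086] cur -13.5 tilt [-0.001 -0.    -1.   ]
```

Emit:
apply_moves:
  steps:
    - {"delta_pos": [0,0,-2],"turn": 0}
    - {"delta_pos": [0,0,-2],"turn": 0}
    - {"delta_pos": [0,0,-2],"turn": 0}
    - {"delta_pos": [0,0,-2],"turn": 0}
    - {"delta_pos": [0,0,-2],"turn": 0}
    - {"delta_pos": [0,0,-2],"turn": 0}
  gripper: 36

```text
clock: 3.75
tool_pos: [0.63, -0.0024, 0.012]
orientation: [0.785, 0.619, -0.0, 0.0]
wrist_force: [0.4, -0.4, -0.9]
finger_gap: 0.039
gripper_force: 30.0
```

```bash
python3 g.py .598 .188 .120 -13.6
```

```text
t 3.75 delta [ 177.7  -75.6 -108. ] turn 0.1 rows>= 3.5 pos [ 0.63   -0.0024  0.012 ] cur -13.5 tilt [-0. -0. -1.]
```

Emit:
apply_moves:
  steps:
    - {"delta_pos": [0,0,-40],"turn": 0}
    - {"delta_pos": [0,0,-80],"turn": 0}
    - {"delta_pos": [15,-6,-115],"turn": 0}
    - {"delta_pos": [55,-23,-120],"turn": 0}
    - {"delta_pos": [95,-40,-120],"turn": 0}
    - {"delta_pos": [135,-57,-120],"turn": 0}
    - {"delta_pos": [165,-70,-120],"turn": 0}
    - {"delta_pos": [178,-75,-120],"turn": 0}
    - {"delta_pos": [178,-75,-120],"turn": 0}
    - {"delta_pos": [178,-75,-120],"turn": 0}

```text
clock: 5.0
tool_pos: [0.5993, 0.1861, 0.1318]
orientation: [0.786, 0.618, -0.0, 0.0]
wrist_force: [1.0, -1.0, 0.3]
finger_gap: 0.0391
gripper_force: 30.0
```

```bash
python3 g.py .598 .188 .026 -13.6;  python3 - <<'E'
from m import *
t=cam('scene'); cv2.imwrite('pics/s3.png',cv2.resize(t['pixels'][90:260,200:400,::-1],None,fx=3.5,fy=3.5,interpolation=cv2.INTER_CUBIC))
E
```

```text
t 5.0 delta [  1.7  -1.7 105.8] turn -0.0 rows>= 1.7 pos [0.5993 0.1861 0.1318] cur -13.6 tilt [-0.    -0.001 -1.   ]
```

View pics/s3.png

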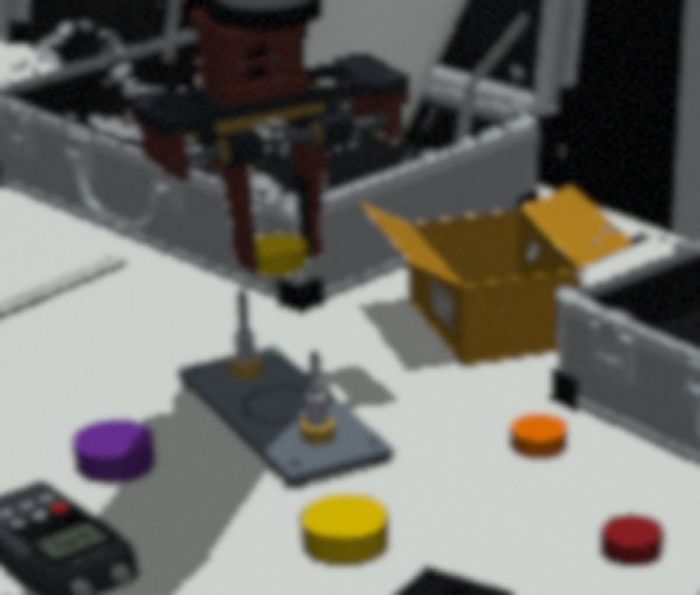

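The yellow disc is held level at (280,255), over the scribed circle at (280,405). Descending.

Emit:
apply_moves:
  steps:
    - {"delta_pos": [1,-1,30],"turn": 0}
    - {"delta_pos": [1,-1,60],"turn": 0}
    - {"delta_pos": [1,-1,85],"turn": 0}
    - {"delta_pos": [1,-1,95],"turn": 0}
    - {"delta_pos": [1,-1,98],"turn": 0}
    - {"delta_pos": [1,-1,98],"turn": 0}
    - {"delta_pos": [1,-1,98],"turn": 0}

```text
clock: 5.92
tool_pos: [0.5986, 0.1895, 0.035]
orientation: [0.785, 0.619, 0.001, 0.0]
wrist_force: [0.4, -0.9, -0.7]
finger_gap: 0.0393
gripper_force: 30.0
```

```bash
python3 g.py .598 .188 .026 -13.6
```

```text
t 5.92 delta [-1.6 -0.2  9. ] turn 0.1 rows>= 0.1 pos [0.5986 0.1895 0.035 ] cur -13.5 tilt [ 0.001  0.    -1.   ]
```

Emit:
apply_moves:
  steps:
    - {"delta_pos": [-1.5,0,3],"turn": 0}
    - {"delta_pos": [-1.5,0,5],"turn": 0}
    - {"delta_pos": [-1.5,0,7],"turn": 0}
    - {"delta_pos": [-1.5,0,8],"turn": 0}
    - {"delta_pos": [-1.5,0,8.5],"turn": 0}
    - {"delta_pos": [-1.5,0,8.5],"turn": 0}
    - {"delta_pos": [-1.5,0,8.5],"turn": 0}

```text
clock: 6.8
tool_pos: [0.5975, 0.188, 0.0256]
orientation: [0.785, 0.619, -0.0, -0.0]
wrist_force: [-1.5, -0.7, 2.1]
finger_gap: 0.0392
gripper_force: 30.0
```

```bash
python3 g.py .598 .188 .026 -13.6
```

```text
t 6.8 delta [ 0.1  0.4 -0.4] turn 0.1 rows>= 0.0 pos [0.5975 0.188  0.0256] cur -13.5 tilt [-0.  0. -1.]
```

Emit:
apply_moves:
  steps:
    - {"delta_pos": [0,0,0],"turn": 0}
    - {"delta_pos": [0,0,0],"turn": 0}
    - {"delta_pos": [0,0,0],"turn": 0}
    - {"delta_pos": [0,0,-20],"turn": 0}
    - {"delta_pos": [0,0,-60],"turn": 0}
    - {"delta_pos": [0,0,-110],"turn": 0}
    - {"delta_pos": [0,0,-140],"turn": 0}
    - {"delta_pos": [0,0,-150],"turn": 0}
  gripper: 60

```text
clock: 7.8
tool_pos: [0.5986, 0.1884, 0.1789]
orientation: [0.785, 0.619, 0.002, 0.001]
wrist_force: [0.7, -0.1, -0.0]
finger_gap: 0.0604
gripper_force: 0.0
```

```bash
python3 g.py .4556 -.2627 .12 -76.9
```

```text
t 7.8 delta [-472.2  -33.9   57.7] turn 63.4 rows>= 7.6 pos [0.5986 0.1884 0.1789] cur -13.5 tilt [ 0.004  0.001 -1.   ]
```

Emit:
apply_moves:
  steps:
    - {"delta_pos": [-40,-3,0],"turn": 5}
    - {"delta_pos": [-80,-6,0],"turn": 11}
    - {"delta_pos": [-125,-9,5],"turn": 17}
    - {"delta_pos": [-170,-12,10],"turn": 23}
    - {"delta_pos": [-215,-15,15],"turn": 29}
    - {"delta_pos": [-260,-19,20],"turn": 35}
    - {"delta_pos": [-305,-22,25],"turn": 41}
    - {"delta_pos": [-350,-25,30],"turn": 47}
    - {"delta_pos": [-395,-28,35],"turn": 53}
    - {"delta_pos": [-440,-31,45],"turn": 59}
    - {"delta_pos": [-472,-34,58],"turn": 63.4}
    - {"delta_pos": [-472,-34,58],"turn": 63.4}
  gripper: 86

```text
clock: 9.3
tool_pos: [0.4522, -0.265, 0.1159]
orientation: [0.994, 0.112, -0.001, -0.0]
wrist_force: [0.3, 0.2, 0.5]
finger_gap: 0.0862
gripper_force: 0.0
```

```bash
cat > meas.py <<'E'
from m import *
L=[.33]*3
def seen(c,z,x,y,r=.027,k='line',ch=L): return fitc(c,ch,x,y,z,r,k,rng=.008)
E
python3 g.py .4556 -.2627 .05 -76.9; python3 - <<'E'
from meas import *
t=cam('top'); s=cam('scene')
print('yellow top',seen(t,.030,.598,.188,.02,'edge',[0,0,1]),'fix',seen(t,.014,.598,.188))
print('yellow sc',seen(s,.030,.598,.188,.02,'edge',[0,0,1]),'fix',seen(s,.014,.598,.188))
z=pts(t); m=(abs(z[...,0]-.598)<.012)&(abs(z[...,1]-.188)<.012); print(np.median(z[m][:,2]))
i=np.hstack([cv2.resize(t['pixels'][160:280,160:280],(400,400),interpolation=2),cv2.resize(s['pixels'][170:250,240:320],(400,400),interpolation=2)])
cv2.imwrite('pics/y.png',i[:,:,::-1])
E
```

```text
t 9.3 delta [ 4.  -1.4 65.9] turn -0.3 rows>= 1.1 pos [ 0.4522 -0.265   0.1159] cur -77.2 tilt [-0.003  0.001 -1.   ]
yellow top (array([0.5971, 0.1877]), np.float64(44.7)) fix (array([0.5986, 0.1889]), np.float64(13.6))
yellow sc (array([0.5935, 0.1822]), np.float64(37.8)) fix (array([0.6054, 0.1805]), np.float64(2.7))
0.031419153803159294
```

View pics/y.png

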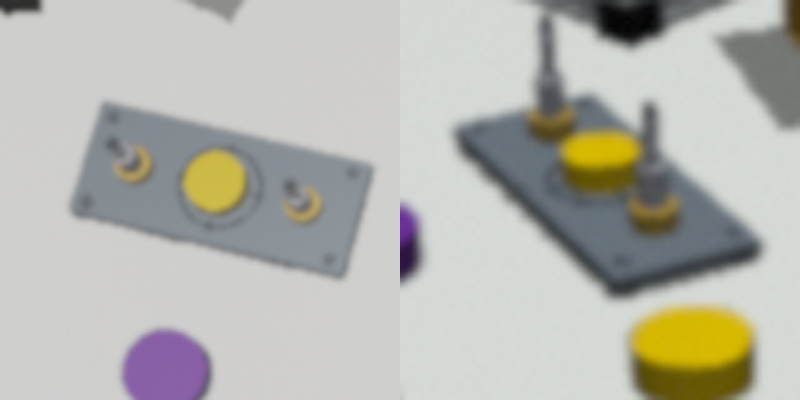

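The yellow disc sits centred in the circle, at left-half pixel (215,182), with its top at 31 mm. Now the bright plate.

Emit:
apply_moves:
  steps:
    - {"delta_pos": [2,-1,30],"turn": 0}
    - {"delta_pos": [2,-1,60],"turn": 0}
    - {"delta_pos": [2,-1,75],"turn": 0}
    - {"delta_pos": [2,-1,80],"turn": 0}
    - {"delta_pos": [2,-1,80],"turn": 0}
    - {"delta_pos": [2,-1,80],"turn": 0}

```text
clock: 10.15
tool_pos: [0.4566, -0.2619, 0.0384]
orientation: [0.993, 0.114, 0.001, 0.0]
wrist_force: [0.2, -0.7, -0.5]
finger_gap: 0.0858
gripper_force: 0.0
```

```bash
python3 g.py .4564 -.2622 .0105 -76.9
```

```text
t 10.15 delta [-0.3  0.3 27.9] turn -0.0 rows>= 0.4 pos [ 0.4566 -0.2619  0.0384] cur -76.9 tilt [ 0.001 -0.001 -1.   ]
```

Emit:
apply_moves:
  steps:
    - {"delta_pos": [0,0,15],"turn": 0}
    - {"delta_pos": [0,0,24],"turn": 0}
    - {"delta_pos": [0,0,26.5],"turn": 0}
    - {"delta_pos": [0,0,26.5],"turn": 0}
    - {"delta_pos": [0,0,26.5],"turn": 0}

```text
clock: 10.78
tool_pos: [0.4562, -0.2617, 0.0111]
orientation: [0.993, 0.114, 0.0, 0.0]
wrist_force: [-0.5, -1.1, -1.3]
finger_gap: 0.0861
gripper_force: 0.0
```

```bash
python3 g.py .4564 -.2622 .0105 -76.9
```

```text
t 10.78 delta [0.1 0.5 0.6] turn -0.0 rows>= 0.0 pos [ 0.4562 -0.2617  0.0111] cur -76.9 tilt [ 0. -0. -1.]
```

Emit:
apply_moves:
  steps:
    - {"delta_pos": [0,0.5,0],"turn": 0}
    - {"delta_pos": [0,0.5,0],"turn": 0}
    - {"delta_pos": [0,0.5,0],"turn": 0}
    - {"delta_pos": [0,0.5,0],"turn": 0}
    - {"delta_pos": [0,0.5,0],"turn": 0}
    - {"delta_pos": [0,0.5,0],"turn": 0}
  gripper: 56

```text
clock: 11.52
tool_pos: [0.4562, -0.2623, 0.0111]
orientation: [0.993, 0.114, 0.0, 0.0]
wrist_force: [-0.6, -0.2, 2.3]
finger_gap: 0.0615
gripper_force: 30.0
```

```bash
python3 g.py .5984 .1885 .15 -13.6
```

```text
t 11.53 delta [ 240.6 -406.8 -138.9] turn -63.3 rows>= 7.9 pos [ 0.4562 -0.2623  0.0111] cur -76.9 tilt [ 0. -0. -1.]
```

Emit:
apply_moves:
  steps:
    - {"delta_pos": [0,0,-15],"turn": 0}
    - {"delta_pos": [0,0,-45],"turn": 0}
    - {"delta_pos": [0,0,-85],"turn": 0}
    - {"delta_pos": [0,0,-120],"turn": 0}
    - {"delta_pos": [0,0,-145],"turn": 0}
    - {"delta_pos": [0,0,-150],"turn": 0}
    - {"delta_pos": [0,0,-150],"turn": 0}

```text
clock: 12.4
tool_pos: [0.4556, -0.2619, 0.1606]
orientation: [0.993, 0.114, -0.0, -0.0]
wrist_force: [-0.7, -0.2, -5.6]
finger_gap: 0.0614
gripper_force: 30.0
```

```bash
python3 g.py .5984 .1885 .16 -13.6
```

```text
t 12.4 delta [ 241.1 -406.3    0.6] turn -63.3 rows>= 7.6 pos [ 0.4556 -0.2619  0.1606] cur -76.9 tilt [-0.001  0.    -1.   ]
```

Emit:
apply_moves:
  steps:
    - {"delta_pos": [10,-17,0],"turn": -2}
    - {"delta_pos": [32,-54,0],"turn": -8}
    - {"delta_pos": [56,-94,0],"turn": -14}
    - {"delta_pos": [80,-135,0],"turn": -20}
    - {"delta_pos": [104,-175,0],"turn": -26}
    - {"delta_pos": [128,-216,0],"turn": -32}
    - {"delta_pos": [152,-256,0],"turn": -38}
    - {"delta_pos": [176,-297,0],"turn": -44}
    - {"delta_pos": [200,-337,0],"turn": -50}
    - {"delta_pos": [222,-374,0],"turn": -56}
    - {"delta_pos": [236,-398,0],"turn": -61}
    - {"delta_pos": [241,-406,0],"turn": -63.3}

```text
clock: 13.9
tool_pos: [0.5975, 0.1913, 0.1595]
orientation: [0.784, 0.621, -0.001, -0.001]
wrist_force: [-0.3, -0.9, -5.6]
finger_gap: 0.0616
gripper_force: 30.0
```

Emit:
apply_moves:
  steps:
    - {"delta_pos": [0,0,10],"turn": 0}
    - {"delta_pos": [0,0,25],"turn": 0}
    - {"delta_pos": [0,0,25],"turn": 0}
    - {"delta_pos": [0,0,25],"turn": 0}
    - {"delta_pos": [0,0,25],"turn": 0}

```text
clock: 14.52
tool_pos: [0.5992, 0.1877, 0.1365]
orientation: [0.786, 0.618, 0.0, 0.0]
wrist_force: [-0.9, 0.2, -4.9]
finger_gap: 0.0616
gripper_force: 30.0
```

```bash
python3 g.py .5984 .1885 .11 -13.6; python3 - <<'E'
from meas import *
from g import R
s=cam('scene'); t=cam('top'); o=observe()
p=o['tool_pos']; r=R.from_quat(o['orientation']).as_matrix(); b=p[2]-.0111
im=s['pixels'].copy()
i=np.hstack([cv2.resize(s['pixels'][130:230,235:335],(400,400),interpolation=2),cv2.resize(t['pixels'][160:280,160:280],(400,400),interpolation=2)])
cv2.imwrite('pics/p1.png',i[:,:,::-1])
for sg in(-1,1):
    h=p+r[:,0]*.058*sg; h[2]=b+.010
    print('hole scene',proj(s,h).round(1),'stud tip',proj(s,np.r_[np.array([.5984,.1885])+np.array([.235,.972])*.058*sg,.08]).round(1))
E
```

```text
t 14.53 delta [ 0.6 -1.  26.5] turn -0.0 rows>= 0.4 pos [0.5992 0.1877 0.1365] cur -13.6 tilt [ 0.001  0.    -1.   ]
hole scene [288.7 167.6] stud tip [289.2 189.4]
hole scene [267.6 151.3] stud tip [268.4 172.1]
```

View pics/p1.png

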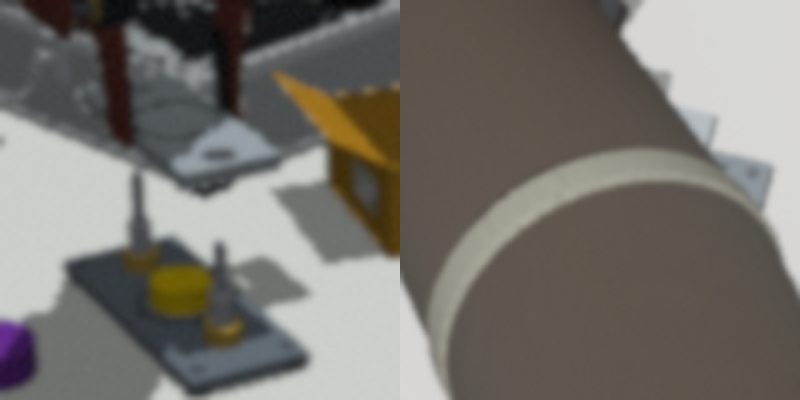

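The plate hole at (217,155) and the near stud tip at (219,243) both sit where projection puts them, with the same small offset, so the alignment is good. Lowering onto the threads.

Emit:
apply_moves:
  steps:
    - {"delta_pos": [0,-1,10],"turn": 0}
    - {"delta_pos": [0,-1,25],"turn": 0}
    - {"delta_pos": [0,-1,40],"turn": 0}
    - {"delta_pos": [0,-1,55],"turn": 0}
    - {"delta_pos": [0,-1,65],"turn": 0}
    - {"delta_pos": [0,-1,68],"turn": 0}
    - {"delta_pos": [0,-1,68],"turn": 0}
    - {"delta_pos": [0,-1,68],"turn": 0}

```text
clock: 15.62
tool_pos: [0.5984, 0.1883, 0.0686]
orientation: [0.786, 0.618, 0.001, 0.0]
wrist_force: [0.3, -0.2, -5.5]
finger_gap: 0.0617
gripper_force: 30.0
```

```bash
python3 g.py .5984 .1885 .041 -13.6
```

```text
t 15.62 delta [ 0.2 -0.  27.6] turn -0.0 rows>= 0.4 pos [0.5984 0.1883 0.0686] cur -13.6 tilt [ 0.001  0.    -1.   ]
```

Nothing is touching. Next I'll ease it over the 15 mm tier slowly.

Emit:
apply_moves:
  steps:
    - {"delta_pos": [0,0,4],"turn": 0}
    - {"delta_pos": [0,0,8],"turn": 0}
    - {"delta_pos": [0,0,12],"turn": 0}
    - {"delta_pos": [0,0,14],"turn": 0}
    - {"delta_pos": [0,0,16],"turn": 0}
    - {"delta_pos": [0,0,16],"turn": 0}

```text
clock: 16.38
tool_pos: [0.5978, 0.1881, 0.0518]
orientation: [0.786, 0.618, -0.0, -0.0]
wrist_force: [0.9, 0.1, -5.8]
finger_gap: 0.0615
gripper_force: 30.0
```

Emit:
apply_moves:
  steps:
    - {"delta_pos": [0,0,3],"turn": 0}
    - {"delta_pos": [0,0,6],"turn": 0}
    - {"delta_pos": [0,0,8],"turn": 0}
    - {"delta_pos": [0,0,9.5],"turn": 0}
    - {"delta_pos": [0,0,10.5],"turn": 0}
    - {"delta_pos": [0,0,10.5],"turn": 0}

```text
clock: 17.12
tool_pos: [0.5979, 0.1881, 0.0414]
orientation: [0.786, 0.618, -0.0, -0.0]
wrist_force: [0.1, -0.3, -5.0]
finger_gap: 0.0618
gripper_force: 30.0
```

```bash
python3 g.py .5984 .1885 .041 -13.6
```

```text
t 17.12 delta [0.5 0.4 0.4] turn -0.0 rows>= 0.0 pos [0.5979 0.1881 0.0414] cur -13.6 tilt [-0. -0. -1.]
```

Emit:
apply_moves:
  steps:
    - {"delta_pos": [0,0,0.5],"turn": 0}
    - {"delta_pos": [0,0,1],"turn": 0}
    - {"delta_pos": [0,0,1.5],"turn": 0}
    - {"delta_pos": [0,0,1.5],"turn": 0}

```text
clock: 17.62
tool_pos: [0.598, 0.1882, 0.0412]
orientation: [0.786, 0.618, 0.0, 0.0]
wrist_force: [-4.2, -2.2, 6.3]
finger_gap: 0.0616
gripper_force: 30.0
```

Contact reached. Releasing and going to the blue disc.

Emit:
apply_moves:
  steps:
    - {"delta_pos": [0,0,1],"turn": 0}
    - {"delta_pos": [0,0,1],"turn": 0}
    - {"delta_pos": [0,0,1],"turn": 0}
    - {"delta_pos": [0,0,-5],"turn": 0}
    - {"delta_pos": [0,0,-40],"turn": 0}
    - {"delta_pos": [0,0,-90],"turn": 0}
    - {"delta_pos": [0,0,-120],"turn": 0}
    - {"delta_pos": [0,0,-130],"turn": 0}
  gripper: 84

```text
clock: 18.62
tool_pos: [0.5989, 0.1886, 0.1724]
orientation: [0.786, 0.618, 0.002, 0.001]
wrist_force: [1.1, -1.0, 0.4]
finger_gap: 0.0841
gripper_force: 0.0
```

```bash
python3 g.py .6292 -.1966 .12 -13.6
```

```text
t 18.62 delta [-367.3  120.    52.1] turn -0.0 rows>= 6.2 pos [0.5989 0.1886 0.1724] cur -13.6 tilt [ 0.003  0.001 -1.   ]
```

Emit:
apply_moves:
  steps:
    - {"delta_pos": [-20,6,0],"turn": 0}
    - {"delta_pos": [-65,21,5],"turn": 0}
    - {"delta_pos": [-115,38,10],"turn": 0}
    - {"delta_pos": [-165,54,20],"turn": 0}
    - {"delta_pos": [-215,70,30],"turn": 0}
    - {"delta_pos": [-265,87,40],"turn": 0}
    - {"delta_pos": [-315,103,50],"turn": 0}
    - {"delta_pos": [-350,114,60],"turn": 0}
    - {"delta_pos": [-367,120,80],"turn": 0}
    - {"delta_pos": [-367,120,110],"turn": 0}
    - {"delta_pos": [-367,120,120],"turn": 0}
    - {"delta_pos": [-367,120,120],"turn": 0}
  gripper: 60

```text
clock: 20.12
tool_pos: [0.6274, -0.1956, 0.0487]
orientation: [0.785, 0.619, -0.001, -0.001]
wrist_force: [-0.1, 0.3, 0.5]
finger_gap: 0.0598
gripper_force: 0.0
```

```bash
python3 g.py .6292 -.1966 .012 -13.6; python3 - <<'E'
from meas import *
t=cam('top'); s=cam('scene')
print('mid top',seen(t,.040,.598,.188),'sc',seen(s,.040,.598,.188))
W=pts(t); m=(W[...,2]>.036)&(W[...,2]<.048)&(np.hypot(W[...,0]-.598,W[...,1]-.188)<.1); P=W[m]
print(len(P),cv2.minAreaRect((P[:,:2]*1000).astype(np.float32)),np.median(P[:,2]))
A=np.c_[P[:,:2]-P[:,:2].mean(0),np.ones(len(P))]; print(np.linalg.lstsq(A,P[:,2],rcond=None)[0])
i=np.hstack([cv2.resize(t['pixels'][160:280,160:280],(400,400),interpolation=2),cv2.resize(s['pixels'][170:250,240:320],(400,400),interpolation=2)])
cv2.imwrite('pics/p2.png',i[:,:,::-1])
E
```

```text
t 20.12 delta [-0.6  2.  36.7] turn 0.1 rows>= 0.6 pos [ 0.6274 -0.1956  0.0487] cur -13.5 tilt [-0.002  0.001 -1.   ]
mid top (array([0.5993, 0.1879]), np.float64(17.5)) sc (array([0.5987, 0.187 ]), np.float64(10.9))
1864 ((599.0167236328125, 187.28404235839844), (150.88412475585938, 63.465110778808594), 75.86438751220703) 0.04151841096373343
[0.00124982 0.00142197 0.04150652]
```

View pics/p2.png

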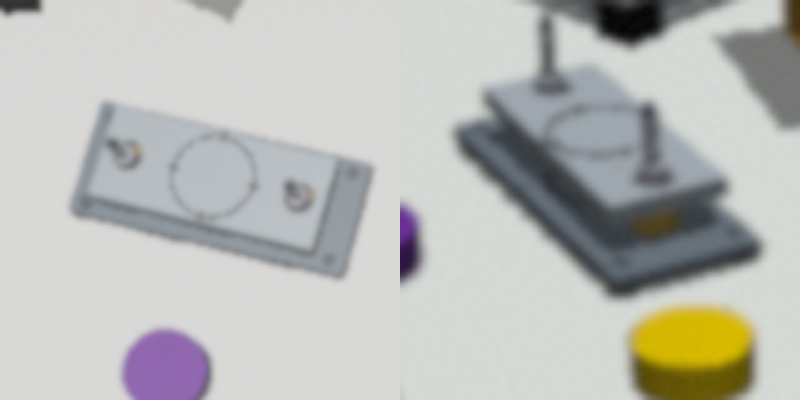

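The bright plate lies flat over both studs, at left-half pixels (125,152) and (298,195), with its top at 40 mm. Now the blue disc.

Emit:
apply_moves:
  steps:
    - {"delta_pos": [0,1.5,10],"turn": 0}
    - {"delta_pos": [0,1.5,25],"turn": 0}
    - {"delta_pos": [0,1.5,34],"turn": 0}
    - {"delta_pos": [0,1.5,34],"turn": 0}
    - {"delta_pos": [0,1.5,34],"turn": 0}

```text
clock: 20.85
tool_pos: [0.6298, -0.1971, 0.016]
orientation: [0.786, 0.618, 0.0, 0.0]
wrist_force: [-0.4, -0.9, 0.2]
finger_gap: 0.06
gripper_force: 0.0
```

```bash
python3 g.py .6292 -.1966 .0115 -13.6
```

```text
t 20.85 delta [ 0.4 -0.7  4.5] turn -0.0 rows>= 0.1 pos [ 0.6298 -0.1971  0.016 ] cur -13.6 tilt [ 0.  0. -1.]
```

Emit:
apply_moves:
  steps:
    - {"delta_pos": [0,0,4],"turn": 0}
    - {"delta_pos": [0,0,4],"turn": 0}
    - {"delta_pos": [0,0,4],"turn": 0}

```text
clock: 21.22
tool_pos: [0.6297, -0.1972, 0.0121]
orientation: [0.786, 0.618, 0.0, 0.0]
wrist_force: [0.0, 0.5, -0.1]
finger_gap: 0.0596
gripper_force: 0.0
```

Emit:
apply_moves:
  steps:
    - {"delta_pos": [0,0,0],"turn": 0}
    - {"delta_pos": [0,0,0],"turn": 0}
    - {"delta_pos": [0,0,0],"turn": 0}
    - {"delta_pos": [0,0,0],"turn": 0}
    - {"delta_pos": [0,0,0],"turn": 0}
    - {"delta_pos": [0,0,0],"turn": 0}
  gripper: 36

```text
clock: 21.98
tool_pos: [0.6297, -0.1972, 0.0121]
orientation: [0.786, 0.618, 0.0, 0.0]
wrist_force: [0.0, -0.4, 0.8]
finger_gap: 0.0391
gripper_force: 30.0
```

```bash
python3 g.py .5982 .1882 .15 -13.6
```

```text
t 21.98 delta [ 367.2 -121.3 -138. ] turn -0.0 rows>= 6.6 pos [ 0.6297 -0.1972  0.0121] cur -13.6 tilt [ 0. -0. -1.]
```

Emit:
apply_moves:
  steps:
    - {"delta_pos": [0,0,-30],"turn": 0}
    - {"delta_pos": [0,0,-80],"turn": 0}
    - {"delta_pos": [15,-5,-120],"turn": 0}
    - {"delta_pos": [60,-20,-138],"turn": 0}
    - {"delta_pos": [110,-36,-138],"turn": 0}
    - {"delta_pos": [160,-53,-138],"turn": 0}
    - {"delta_pos": [210,-69,-138],"turn": 0}
    - {"delta_pos": [260,-86,-138],"turn": 0}
    - {"delta_pos": [305,-101,-138],"turn": 0}
    - {"delta_pos": [345,-114,-138],"turn": 0}
    - {"delta_pos": [367,-121,-138],"turn": 0}
    - {"delta_pos": [367,-121,-138],"turn": 0}

```text
clock: 23.48
tool_pos: [0.598, 0.1894, 0.1499]
orientation: [0.785, 0.619, -0.0, -0.0]
wrist_force: [0.5, -0.4, 0.0]
finger_gap: 0.0391
gripper_force: 30.0
```

Emit:
apply_moves:
  steps:
    - {"delta_pos": [0,0,20],"turn": 0}
    - {"delta_pos": [0,0,45],"turn": 0}
    - {"delta_pos": [0,0,70],"turn": 0}
    - {"delta_pos": [0,0,82],"turn": 0}
    - {"delta_pos": [0,0,86],"turn": 0}
    - {"delta_pos": [0,0,86],"turn": 0}
    - {"delta_pos": [0,0,86],"turn": 0}

```text
clock: 24.35
tool_pos: [0.599, 0.1881, 0.0649]
orientation: [0.786, 0.618, 0.001, 0.0]
wrist_force: [0.5, -0.2, -0.3]
finger_gap: 0.0392
gripper_force: 30.0
```

```bash
python3 g.py .5982 .1882 .0521 -13.6
```

```text
t 24.35 delta [-0.1 -0.8 12.8] turn -0.0 rows>= 0.2 pos [0.599  0.1881 0.0649] cur -13.6 tilt [ 0.001  0.    -1.   ]
```

Emit:
apply_moves:
  steps:
    - {"delta_pos": [0,-0.5,4],"turn": 0}
    - {"delta_pos": [0,-0.5,8],"turn": 0}
    - {"delta_pos": [0,-0.5,11],"turn": 0}
    - {"delta_pos": [0,-0.5,12.5],"turn": 0}
    - {"delta_pos": [0,-0.5,13],"turn": 0}
    - {"delta_pos": [0,-0.5,13],"turn": 0}

```text
clock: 25.1
tool_pos: [0.5978, 0.1881, 0.052]
orientation: [0.786, 0.618, -0.0, 0.0]
wrist_force: [-3.9, -1.5, 9.5]
finger_gap: 0.0394
gripper_force: 30.0
```

Contact at 9.5 N. Releasing and rising.

Emit:
apply_moves:
  steps:
    - {"delta_pos": [0,0,-0.5],"turn": 0}
    - {"delta_pos": [0,0,-0.5],"turn": 0}
    - {"delta_pos": [0,0,-0.5],"turn": 0}
    - {"delta_pos": [0,0,-5],"turn": 0}
    - {"delta_pos": [0,0,-40],"turn": 0}
    - {"delta_pos": [0,0,-80],"turn": 0}
    - {"delta_pos": [0,0,-110],"turn": 0}
    - {"delta_pos": [0,0,-120],"turn": 0}
  gripper: 60

```text
clock: 26.1
tool_pos: [0.5988, 0.1886, 0.1732]
orientation: [0.786, 0.618, 0.002, 0.001]
wrist_force: [0.4, 0.0, -0.4]
finger_gap: 0.0599
gripper_force: 0.0
```

```bash
python3 g.py .4662 -.0892 .12 -73.4
```

```text
t 26.1 delta [-301.3  -63.6   52.5] turn 59.8 rows>= 5.6 pos [0.5988 0.1886 0.1732] cur -13.6 tilt [ 0.003  0.001 -1.   ]
```

Emit:
apply_moves:
  steps:
    - {"delta_pos": [-20,-4,0],"turn": 4}
    - {"delta_pos": [-50,-10,5],"turn": 10}
    - {"delta_pos": [-80,-17,10],"turn": 16}
    - {"delta_pos": [-110,-23,15],"turn": 22}
    - {"delta_pos": [-140,-29,20],"turn": 28}
    - {"delta_pos": [-170,-36,25],"turn": 34}
    - {"delta_pos": [-200,-42,30],"turn": 40}
    - {"delta_pos": [-230,-48,35],"turn": 46}
    - {"delta_pos": [-260,-55,40],"turn": 52}
    - {"delta_pos": [-290,-61,50],"turn": 58}
    - {"delta_pos": [-301,-64,70],"turn": 59.8}
    - {"delta_pos": [-301,-64,90],"turn": 59.8}
  gripper: 86

```text
clock: 27.6
tool_pos: [0.4639, -0.0914, 0.08]
orientation: [0.99, 0.142, -0.0, 0.0]
wrist_force: [0.1, 0.1, 0.3]
finger_gap: 0.086
gripper_force: 0.0
```

```bash
python3 g.py .4662 -.0892 .0115 -73.4; python3 - <<'E'
from meas import *
t=cam('top'); s=cam('scene')
print('blue top',seen(t,.056,.598,.188,.02,'edge',[1,0,0]),'mid',seen(t,.040,.598,.188))
W=pts(t); m=(W[...,2]>.050)&(W[...,2]<.062)&(np.hypot(W[...,0]-.598,W[...,1]-.188)<.04); P=W[m]
print(len(P),P.mean(0),np.median(P[:,2]))
A=np.c_[P[:,:2]-P[:,:2].mean(0),np.ones(len(P))]; print(np.linalg.lstsq(A,P[:,2],rcond=None)[0])
E
```

```text
t 27.6 delta [ 2.9 -1.5 68.5] turn -0.3 rows>= 1.1 pos [ 0.4639 -0.0914  0.08  ] cur -73.7 tilt [-0.    -0.001 -1.   ]
blue top (array([0.5967, 0.1863]), np.float64(59.7)) mid (array([0.5991, 0.1939]), np.float64(12.8))
288 [0.59788088 0.18714321 0.05733071] 0.05753292822287909
[ 0.02120048 -0.00224918  0.05733071]
```

The blue disc is centred within about 2 mm, with its top at 56 mm. Descending on the black plate.

Emit:
apply_moves:
  steps:
    - {"delta_pos": [2,-1,20],"turn": 0}
    - {"delta_pos": [2,-1,40],"turn": 0}
    - {"delta_pos": [2,-1,46],"turn": 0}
    - {"delta_pos": [2,-1,46],"turn": 0}
    - {"delta_pos": [2,-1,46],"turn": 0}

```text
clock: 28.32
tool_pos: [0.467, -0.088, 0.0357]
orientation: [0.99, 0.144, 0.001, 0.0]
wrist_force: [-1.2, 0.3, -0.7]
finger_gap: 0.0859
gripper_force: 0.0
```

```bash
python3 g.py .4662 -.0892 .0115 -73.4
```

```text
t 28.32 delta [-1.2  0.9 24.2] turn -0.0 rows>= 0.4 pos [ 0.467  -0.088   0.0357] cur -73.4 tilt [ 0.001 -0.    -1.   ]
```

Emit:
apply_moves:
  steps:
    - {"delta_pos": [-0.8,1,12],"turn": 0}
    - {"delta_pos": [-0.8,1,20],"turn": 0}
    - {"delta_pos": [-0.8,1,23],"turn": 0}
    - {"delta_pos": [-0.8,1,23],"turn": 0}
    - {"delta_pos": [-0.8,1,23],"turn": 0}

```text
clock: 28.95
tool_pos: [0.4662, -0.089, 0.0121]
orientation: [0.99, 0.144, 0.0, 0.0]
wrist_force: [-0.4, -0.3, 0.6]
finger_gap: 0.0861
gripper_force: 0.0
```

```bash
python3 g.py .4664 -.0890 .0115 -73.4
```

```text
t 28.95 delta [0.2 0.1 0.6] turn -0.0 rows>= 0.0 pos [ 0.4662 -0.089   0.0121] cur -73.4 tilt [ 0. -0. -1.]
```

Emit:
apply_moves:
  steps:
    - {"delta_pos": [0,0,1],"turn": 0}
    - {"delta_pos": [0,0,1],"turn": 0}
    - {"delta_pos": [0,0,1],"turn": 0}
    - {"delta_pos": [0,0,1],"turn": 0}
    - {"delta_pos": [0,0,1],"turn": 0}
    - {"delta_pos": [0,0,1],"turn": 0}
  gripper: 56

```text
clock: 29.7
tool_pos: [0.4661, -0.0891, 0.0111]
orientation: [0.99, 0.144, 0.0, 0.0]
wrist_force: [-0.4, -0.8, 1.5]
finger_gap: 0.0616
gripper_force: 30.0
```

Emit:
apply_moves:
  steps:
    - {"delta_pos": [0,0,-15],"turn": 0}
    - {"delta_pos": [0,0,-45],"turn": 0}
    - {"delta_pos": [0,0,-85],"turn": 0}
    - {"delta_pos": [0,0,-120],"turn": 0}
    - {"delta_pos": [0,0,-145],"turn": 0}
    - {"delta_pos": [0,0,-150],"turn": 0}
    - {"delta_pos": [0,0,-150],"turn": 0}

```text
clock: 30.58
tool_pos: [0.4655, -0.089, 0.1607]
orientation: [0.99, 0.144, -0.0, -0.0]
wrist_force: [0.2, -1.2, -5.6]
finger_gap: 0.0615
gripper_force: 30.0
```

```bash
python3 g.py .5983 .1885 .16 -13.6
```

```text
t 30.57 delta [ 206.5 -228.     0.6] turn -59.8 rows>= 5.6 pos [ 0.4655 -0.089   0.1607] cur -73.4 tilt [-0.001 -0.    -1.   ]
```

Emit:
apply_moves:
  steps:
    - {"delta_pos": [9,-10,0],"turn": -2}
    - {"delta_pos": [28,-31,0],"turn": -8}
    - {"delta_pos": [49,-54,0],"turn": -14}
    - {"delta_pos": [70,-77,0],"turn": -20}
    - {"delta_pos": [91,-100,0],"turn": -26}
    - {"delta_pos": [112,-124,0],"turn": -32}
    - {"delta_pos": [133,-147,0],"turn": -38}
    - {"delta_pos": [154,-170,0],"turn": -44}
    - {"delta_pos": [175,-193,0],"turn": -50}
    - {"delta_pos": [193,-213,0],"turn": -55}
    - {"delta_pos": [206,-228,0],"turn": -59.8}
    - {"delta_pos": [206,-228,0],"turn": -59.8}

```text
clock: 32.08
tool_pos: [0.5984, 0.1916, 0.1605]
orientation: [0.784, 0.62, 0.0, -0.001]
wrist_force: [1.0, -0.2, -5.1]
finger_gap: 0.0615
gripper_force: 30.0
```

Emit:
apply_moves:
  steps:
    - {"delta_pos": [0,0,10],"turn": 0}
    - {"delta_pos": [0,0,30],"turn": 0}
    - {"delta_pos": [0,0,45],"turn": 0}
    - {"delta_pos": [0,0,50],"turn": 0}
    - {"delta_pos": [0,0,50],"turn": 0}
    - {"delta_pos": [0,0,50],"turn": 0}

```text
clock: 32.83
tool_pos: [0.5988, 0.1885, 0.1116]
orientation: [0.786, 0.618, 0.0, 0.0]
wrist_force: [-0.4, 0.6, -4.9]
finger_gap: 0.0619
gripper_force: 30.0
```

```bash
python3 g.py .5983 .1885 .11 -13.6; python3 - <<'E'
from meas import *
from g import R
s=cam('scene'); o=observe()
p=o['tool_pos']; r=R.from_quat(o['orientation']).as_matrix(); b=p[2]-.0111
cv2.imwrite('pics/p3.png',cv2.resize(s['pixels'][130:210,235:335],(800,640)[:2],interpolation=2)[:600,:,::-1])
for sg in(-1,1):
    h=p+r[:,0]*.058*sg; h[2]=b+.010
    print('hole scene',(proj(s,h)-[235,130])*8,'stud tip',(proj(s,np.r_[np.array([.5983,.1885])+np.array([.235,.972])*.058*sg,.08])-[235,130])*8)
print('ring',seen(s,b+.01,p[0],p[1]),p)
E
```

```text
t 32.83 delta [-0.1 -0.5  1.6] turn -0.0 rows>= 0.0 pos [0.5988 0.1885 0.1116] cur -13.6 tilt [ 0.001  0.    -1.   ]
hole scene [430.92140341 379.80188643] stud tip [433.51897295 475.51036955]
hole scene [263.22423339 245.39315087] stud tip [267.2676141  336.85317835]
ring (array([0.599 , 0.1867]), np.float64(6.5)) [0.59881366 0.188493   0.11167436]
```

View pics/p3.png

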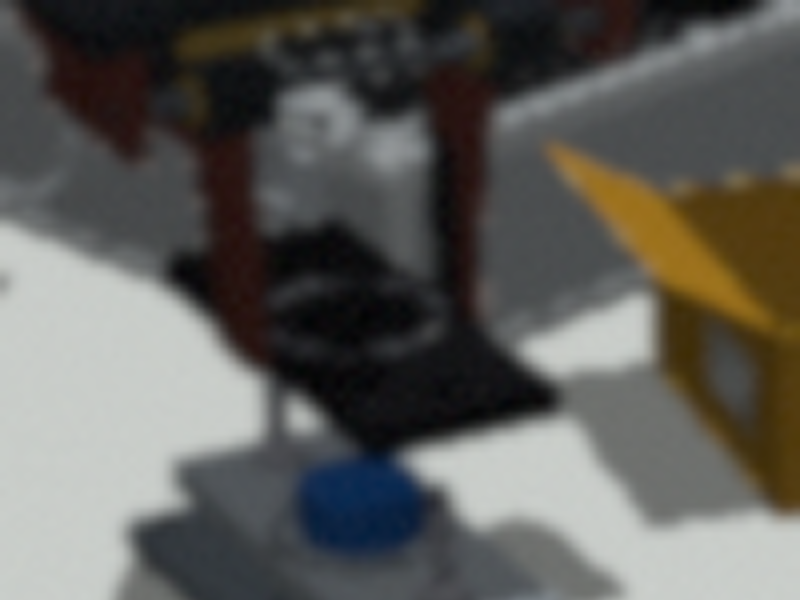

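The black plate hangs level, with its ring at (360,315), and matches the fixture ring within about 1 mm. Lowering slowly over the thread tips.

Emit:
apply_moves:
  steps:
    - {"delta_pos": [0,-0.5,6],"turn": 0}
    - {"delta_pos": [0,-0.5,12],"turn": 0}
    - {"delta_pos": [0,-0.5,16],"turn": 0}
    - {"delta_pos": [0,-0.5,20],"turn": 0}
    - {"delta_pos": [0,-0.5,24],"turn": 0}
    - {"delta_pos": [0,-0.5,26],"turn": 0}
    - {"delta_pos": [0,-0.5,26],"turn": 0}

```text
clock: 33.75
tool_pos: [0.5978, 0.1884, 0.0848]
orientation: [0.786, 0.618, -0.0, -0.0]
wrist_force: [-0.2, 0.5, -4.9]
finger_gap: 0.0616
gripper_force: 30.0
```

```bash
python3 g.py .5981 .1885 .0671 -13.6
```

```text
t 33.75 delta [ 0.2  0.2 17.7] turn -0.0 rows>= 0.3 pos [0.5978 0.1884 0.0848] cur -13.6 tilt [-0. -0. -1.]
```

Plate bottom is at 74 mm, below the tips, with no side force. It's threaded; continuing.

Emit:
apply_moves:
  steps:
    - {"delta_pos": [0,0,4],"turn": 0}
    - {"delta_pos": [0,0,8],"turn": 0}
    - {"delta_pos": [0,0,11],"turn": 0}
    - {"delta_pos": [0,0,14],"turn": 0}
    - {"delta_pos": [0,0,16],"turn": 0}
    - {"delta_pos": [0,0,17],"turn": 0}
    - {"delta_pos": [0,0,17.5],"turn": 0}
    - {"delta_pos": [0,0,17.5],"turn": 0}

```text
clock: 34.75
tool_pos: [0.5979, 0.1884, 0.0676]
orientation: [0.786, 0.618, 0.0, 0.0]
wrist_force: [0.1, 0.6, -4.8]
finger_gap: 0.0615
gripper_force: 30.0
```

Emit:
apply_moves:
  steps:
    - {"delta_pos": [0,0,0.5],"turn": 0}
    - {"delta_pos": [0,0,1],"turn": 0}
    - {"delta_pos": [0,0,1.3],"turn": 0}
    - {"delta_pos": [0,0,1.3],"turn": 0}

```text
clock: 35.25
tool_pos: [0.598, 0.1885, 0.0671]
orientation: [0.786, 0.618, 0.0, 0.0]
wrist_force: [-3.2, -1.7, 5.6]
finger_gap: 0.0615
gripper_force: 30.0
```

Seated. Release, rise and clear the view.

Emit:
apply_moves:
  steps:
    - {"delta_pos": [0,0,1],"turn": 0}
    - {"delta_pos": [0,0,1],"turn": 0}
    - {"delta_pos": [0,0,1],"turn": 0}
    - {"delta_pos": [0,0,-5],"turn": 0}
    - {"delta_pos": [0,0,-35],"turn": 0}
    - {"delta_pos": [0,0,-85],"turn": 0}
    - {"delta_pos": [-40,0,-120],"turn": 0}
    - {"delta_pos": [-100,20,-130],"turn": 0}
    - {"delta_pos": [-160,40,-130],"turn": 0}
    - {"delta_pos": [-220,60,-130],"turn": 0}
    - {"delta_pos": [-250,70,-130],"turn": 0}
    - {"delta_pos": [-250,70,-130],"turn": 0}
  gripper: 84

```text
clock: 36.75
tool_pos: [0.6071, -0.0753, 0.1963]
orientation: [0.788, 0.616, -0.0, 0.001]
wrist_force: [0.4, 1.1, 0.1]
finger_gap: 0.084
gripper_force: 0.0
```

```bash
python3 g.py .6 0 .2 -13.6; python3 - <<'E'
from meas import *
t=cam('top'); s=cam('scene')
print('top',seen(t,.066,.598,.188),'sc',seen(s,.066,.598,.188))
W=pts(t); m=(W[...,2]>.062)&(W[...,2]<.072)&(np.hypot(W[...,0]-.598,W[...,1]-.188)<.1); P=W[m]
print(len(P),cv2.minAreaRect((P[:,:2]*1000).astype(np.float32)),np.median(P[:,2]))
A=np.c_[P[:,:2]-P[:,:2].mean(0),np.ones(len(P))]; print(np.linalg.lstsq(A,P[:,2],rcond=None)[0])
i=np.hstack([cv2.resize(t['pixels'][160:280,160:280],(400,400),interpolation=2),cv2.resize(s['pixels'][150:250,230:330],(400,400),interpolation=2)])
cv2.imwrite('pics/p4.png',i[:,:,::-1])
E
```

```text
t 36.75 delta [ 71.3 -25.   -3.8] turn -0.3 rows>= 1.2 pos [ 0.6071 -0.0753  0.1963] cur -13.9 tilt [ 0.    -0.001 -1.   ]
top (array([0.599 , 0.1887]), np.float64(26.4)) sc (array([0.5981, 0.1869]), np.float64(9.6))
2012 ((598.836181640625, 188.46591186523438), (152.19537353515625, 63.292022705078125), 76.54354095458984) 0.06740576619324307
[-0.00459493  0.00065298  0.06736211]
```

View pics/p4.png

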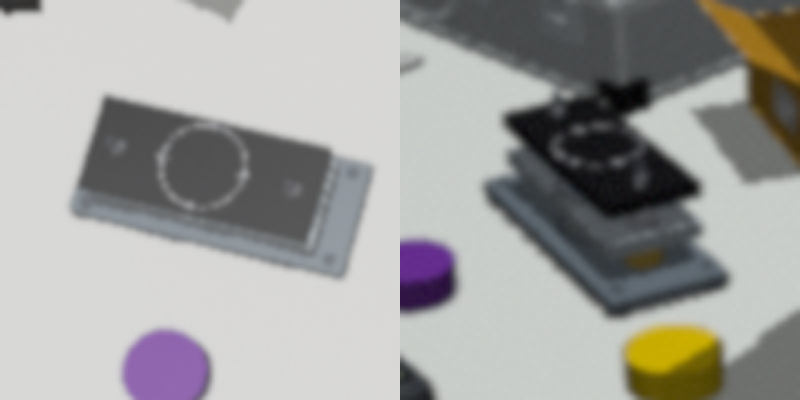

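The black plate lies flat, with its top at 66 mm and both stud ends showing at left-half pixels (115,147) and (293,188). Handing in.

```bash
python3 -c "
from plant import *
print(job_done())"
```

```text
the job is handed in; nothing more can be done
None
```

The fixture is loaded in order: yellow disc, bright plate, blue disc, black plate. The last camera check showed the stack flat and centred to within about 2 mm, the gripper was clear, and I handed the job in at about 37 s; no verdict was returned.

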